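Start the clamp knob on the chair-leg jig

ROBOT

A 7-joint arm with a two-finger parallel gripper is mounted at the origin on the work surface. World frame = base frame: x ahead of the robot, y to its left, z up, the work surface at z = 0. Lengths are in m, angles in rad, forces in N, time in s.
With the tool pointing down it reaches from about 0.425 to 0.925 m from the base axis. Payload 6.8 kg.
Tool frame: the origin (TCP) lies at the very end of the fingers, on their centre line; the grasp point (between the pads) lies 19 mm behind it; z points along the fingers, y is the direction in which the jaws open and shut (so a half turn about z gives the same grasp; the last joint's range is limited). The gripper opens to 85 mm and grips with 20 to 120 N. Pads are 22 mm wide; open, the fingers measure 114 mm over their backs; the gripper's body (76 mm by 85 mm) begins 54 mm behind the grasp point. The pads swing forward as they close: fully open they stand 13 mm farther back than shut.
Start: joints at [1.156, 0.477, 0.022, 1.555, -0.011, 1.109, -0.083], TCP at [0.204, -0.643, 0.231] pointing down, gripper open.
Joint ranges: [-2.96, 2.96], [-0.34, 2.1], [-1.41, 1.46], [0.24, 2.44], [-1.37, 4.51], [0.17, 1.92], [-2.96, 2.96]. Speed limits (rad/s): [2.39, 2.39, 3.14, 3.14, 3.14, 3.14, 3.14].

INTERFACE

Orientations are given as a unit quaternion [x, y, z, w].
In Python, from plant import ctrl, imaging gives the robot as it stands.
- The arm moves only by the shell command python3 -m handwheel 'ROWS'. ROWS is text: rows parted by semicolons, each of 7 numbers parted by spaces: the finger opening in m, from 0 to 0.0854, then the shift along the tool's x, y, z in m, then the turn, a rotation vector about the tool's x, y, z in rad. In form: hand tx ty tz rx ry rz; .... A call has 1 to 20 rows; each row is the pose to reach, as a shift and turn from the pose commanded when the call began, along the tool's axes at that moment; what a row does not reach only later rows make up. A row lasts 1/12 s, in which the tool goes at most 41.7 mm and 7.16 degrees, less where a joint would pass 70% of its speed; a pose out of reach is approached as far as the arm can. A call with a gripper value outside its range is refused whole. The fingers move at their own pace and stop on an object; the grip force is fixed at half the most. Time passes only in rows, so rows that repeat a pose let the fingers close. It gives the time, the measured TCP pose, the force and the opening at its end, in the units of the state.
- ctrl.sense(): the state, without advancing time (a new reading comes with each control period).
- imaging.get_image(name): name is "side" or "top"; returns a dict with "image" (400x640x3 uint8, red, green, blue), "depth" (400x640 float32, m along the optical axis (not along the pixel's ray), 0 where there is no reading), "mtx" (3x3 intrinsics, pixels), "distortion" ([k1, k2, p1, p2, k3] as OpenCV has them; the pictures are not rectified), "R" (3x3) and "t" (3): a world point X has camera coordinates R X + t. Camera axes: x right, y down, z forward; pixel columns grow to the right and rows downward; lengths in m; the calibration is good to about 2 mm. A picture is of the moment at which its call begins.
- ctrl.hand_in(): hands the job in, once; it reports no verdict.
Trained networks look in a picture, given as the dict that the camera call returned (one of the last four; its "shot" number tells which), for a name from the list of things; names that differ only in an ending like _2 or _b are one class to them, and where a whole thing is asked for, a point or a joint stands for the part that bears it (a point fixed in the world has none). Each returns a list of dicts, best first, with "conf" (0 to 1); they miss things now and then, are a little off and sometimes report something else, mostly with a low value. They report only what shows in the picture. A call takes as long as a camera call. They do not tell look-alikes from the thing itself.
- imaging.outline_of(picture, label): "region" (400x640 bool, what is visible of it) and "at" ([column, row] in pixels, amid what is visible of it).
The state is a dict: "t": time; "joints": joint angles; "dq": joint speeds; "joint_efforts": joint torques, N m; "tcp_pos": TCP position; "tool_rot": TCP orientation; "wrist_force": force on the tool from outside, world axes, zero at the start; "wrist_torque": the same for the moment, N m; "opening": opening from 0.0 (shut) to 1.0 (fully open).
Only numpy, scipy, OpenCV 4.12 (cv2) and the standard library are available. Lean on these libraries where they do the work, as an engineer would, in place of code of your own. Each camera call takes 0.05 s, during which the arm holds its last target.

TASK

A chair leg lies under the strap of the bench jig, but its clamp knob is off. Set the knob upright on the stud, turn it backwards (anticlockwise from above) until it clicks down into the thread, then turn it forwards (clockwise) until it is fully home, and let go. Never force the thread, and leave the jar and tools where they lie.

Things in the scene. Friction and masses are not known exactly. Their poses are not given: they have to be found in the camera images.
- knob_grip (a point): Loose black clamp knob, 77 mm tall, standing upright on the bench, bore down: round hub 42 mm wide and 47 mm tall, on it an upright bar grip 60 mm long, 16 thick, 30 tall. This point is on the axis, 62 mm above the lower rim, 15 mm above the hub's flat top; z up, x along the bar's length, y across its 16 mm. 70 to 140 g. Jaws 2 to 4 mm open around the bar cage and turn it and let it rise and sink
- knob: The same knob; origin at the middle of its lower rim, same axes. The hub's bore is 33 mm wide for 18 mm, then 20 mm wide to a depth of 43 mm; flush with the rim three steel pins, 4 mm thick, 120 degrees apart, point inwards and leave 20 mm between them. Where they point about the axis shows only from below
- stud_foot (a point): Foot of the upright steel stud on its axis, level with the strap's top face, 69 mm above the bench, z up. Stud 18 mm thick, 48 mm tall, its last 4 mm a cone, with a coarse three-start thread 30 mm wide; the knob goes over it with 1.5 mm play. The thread's direction about the axis differs every time and is not measured. More than 80 N between knob and jig ruins the thread
- thread_top (a point): On the stud's axis, 20 mm above its foot. Anticlockwise from above each 120 degree start has: a 27 degree entry slot; a 12 degree stop wall, top 23 mm above the foot; an 81 degree thread whose upper face rises from 16 to 20 mm and ends at the next slot. A knob set down mostly rests on these faces with its rim at 16 to 20 mm; clockwise its pins only jam on the walls
- thread_entry (a point): On the stud's axis, 10 mm above its foot: height of the knob's rim once its pins have clicked down into the slots. Turning anticlockwise, at most about 115 degrees, the knob climbs to 20 mm, clicks down 10 mm to here and meets the walls. If it first sat on the walls (23 mm) it drops to 16 mm before: not yet the click. Rarely it sinks straight in when set down, or sits crooked: ease it a little clockwise
- thread_home (a point): On the stud's axis, 6 mm above its foot: the knob's rim is here, or up to 1 mm higher, when fully home. From the entry slots, clockwise turning takes the pins under the thread and down the last 4 mm in about 65 to 80 degrees, until they meet the walls and the knob will turn no further. Free turning takes under 0.05 N m; a rise to 0.1 N m means a stop; never twist much harder
- jig: Fixed jig: plywood board 170 x 200 x 18 mm, origin under its middle on the stud's axis at bench level, z up. A dark turned chair leg, at most 46 mm thick, lies along the jig's y at x = +50 mm from y = -310 to +90; a wooden block stands at x = -50; a steel strap 130 by 36 mm spans both along x, top at 69 mm, the stud in its middle. Only the stud is higher than the strap
- hammer: Bystander: hammer, 260 mm long, lying on the bench, origin at its middle underneath, x along the handle
- tack_jar: Bystander: closed glass jar, 60 mm wide and 75 mm tall, origin under its middle
- ripper: Bystander: ripping tool like a screwdriver, 200 mm long, lying on the bench, origin at its middle underneath, x along it
Things that resemble listed ones, but are neither listed nor needed, are in the scene too. What is meant by the knob is not orange or purple, and is the smaller of those in its own colour.

How it is judged:
By the outcome, as a careful person would: the job done as asked, in the order asked, and still so for the second after the job is handed in, with the robot touching nothing.
It also fails if it takes over 72 s, if anything falls off the work surface, if the arm or the gripper's body presses on something with over 40 N, if the wrist force passes 120 N, or if a joint passes its speed limit or range.

## Working session

There is one attempt and no reset: what is moved stays moved. The work goes in short steps, Python scripts to look and compute and a shell command to move; the robot and the scene stay as the last step left them, time stands still between calls to the robot, and variables do not carry over. Pictures are saved under pics/ and viewed, and the job is handed in when it is done.

```bash
ls; mkdir -p pics
python3 - <<'E'
from plant import ctrl, imaging
import cv2
s=ctrl.sense(); print(s)
for n in("side","top"):
    p=imaging.get_image(n); cv2.imwrite(f"pics/{n}0.png",p["image"][:,:,::-1])
    print(n,p["mtx"],p["distortion"],p["R"],p["t"])
    for l in("knob","jig","hammer","tack_jar","ripper"):
        print(l,[(round(d["conf"],2),d["at"],int(d["region"].sum())) for d in imaging.outline_of(p,l)])
E
```

```text
pics
{'t': 0.0, 'joints': array([ 1.15589435,  0.47782406,  0.02230257,  1.55645475, -0.01147115,
        1.10927679, -0.08310091]), 'dq': array([ 6.45463492e-04, -8.57667175e-04,  7.45123476e-06, -2.44265919e-04,
       -2.02719770e-03, -1.19676527e-03,  7.06706235e-04]), 'joint_efforts': array([ 2.85784099e-04, -5.96443713e+01,  1.60831511e+00, -2.81195247e+01,
        1.25041135e-02,  9.41281964e-03, -3.91506092e-05]), 'tcp_pos': array([ 0.2036799 , -0.64291899,  0.23030754]), 'tool_rot': array([ 9.88251623e-01,  1.52832876e-01, -2.11884221e-04, -8.92763823e-04]), 'wrist_force': array([-0.49203066,  0.59531992, -1.24475804]), 'wrist_torque': array([ 0.04125911, -0.00969569,  0.01471974]), 'opening': 1.002384059170222}
side [[426.59698886   0.         314.17059497]
 [  0.         426.59698886 198.6595485 ]
 [  0.           0.           1.        ]] [-0.09250979  0.          0.          0.          0.        ] [[ 0.95761182 -0.28752197  0.01762745]
 [-0.20732494 -0.73040846 -0.65078403]
 [ 0.19998994  0.61954387 -0.75905825]] [-0.50896946  0.19918306  0.91806062]
knob [(0.85, [230.7
[... 337 characters left out ...]
]
top [[372.01308259   0.         316.51357504]
 [  0.         372.01308259 198.64924797]
 [  0.           0.           1.        ]] [0.02782127 0.         0.         0.         0.        ] [[-0.01912771 -0.99979998  0.0058427 ]
 [-0.99006764  0.01812677 -0.13941839]
 [ 0.13928459 -0.00845143 -0.99021633]] [0.04924536 0.53908972 1.07084869]
knob [(0.82, [198.6, 186.3], 504), (0.79, [225.0, 228.0], 287), (0.75, [243.3, 262.7], 245), (0.68, [188.6, 243.3], 551), (0.64, [367.8, 107.5], 235)]
jig [(0.86, [344.0, 210.9], 4526), (0.73, [422.9, 272.6], 395)]
hammer [(0.82, [254.2, 158.3], 951)]
tack_jar [(0.58, [345.5, 213.9], 4630), (0.57, [424.1, 272.8], 390)]
ripper [(0.54, [367.8, 108.7], 239)]
```

View pics/side0.png

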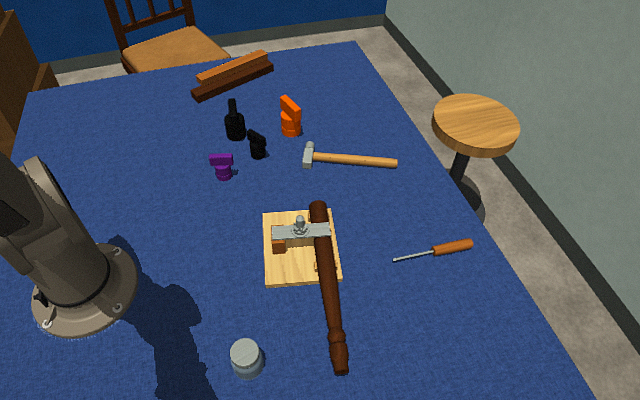

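View pics/top0.png

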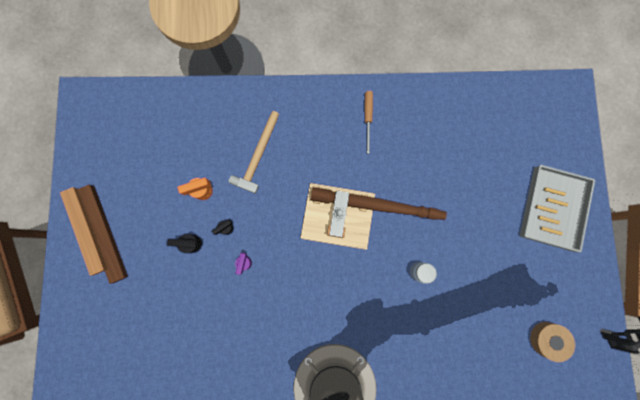

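```bash
cat > h.py <<'E'
import numpy as np, cv2
from plant import ctrl, imaging
def unproj(p,u,v,z=None,d=None):
    n=cv2.undistortPoints(np.array([[[u,v]]],float),p["mtx"],p["distortion"])[0,0]
    r=np.array([n[0],n[1],1.]); R=p["R"];t=p["t"]
    if d is not None: return R.T@(r*d-t)
    o=-R.T@t; w=R.T@r; return o+w*(z-o[2])/w[2]
def proj(p,X):
    return cv2.projectPoints(np.asarray(X,float).reshape(-1,3),cv2.Rodrigues(p["R"])[0],p["t"],p["mtx"],p["distortion"])[0][:,0]
def cloud(p):
    dp=p["depth"];H,W=dp.shape
    v,u=np.mgrid[:H,:W]
    n=cv2.undistortPoints(np.stack([u,v],-1).reshape(-1,1,2).astype(float),p["mtx"],p["distortion"])[:,0]
    X=np.c_[n,np.ones(len(n))]*dp.reshape(-1,1)
    X=(X-p["t"])@p["R"]
    X[dp.ravel()==0]=np.nan
    return X.reshape(H,W,3)
E
python3 - <<'E'
from h import *
for n in("side","top"):
    p=imaging.get_image(n); C=cloud(p)
    for d in imaging.outline_of(p,"knob"):
        r=d["region"]; Y=C[r]; col=np.median(p["image"][r],0)
        top=np.nanpercentile(Y[:,2],90)
        T=Y[Y[:,2]>top-.012]
        print(n,round(d["conf"],2),d["at"],"col",col,"top",top.round(3),"c",np.nanmean(T,0).round(3),"ext",(np.nanpercentile(Y,97,0)-np.nanpercentile(Y,3,0)).round(3))
E
```

```text
side 0.88 [288.8, 116.8] col [142.  53.   0.] top 0.106 c [0.573 0.38  0.104] ext [0.047 0.068 0.102]
side 0.71 [232.5, 127.0] col [11. 11. 11.] top 0.105 c [0.413 0.405 0.103] ext [0.049 0.072 0.102]
side 0.61 [255.4, 148.4] col [12.  11.5 12. ] top 0.077 c [0.459 0.309 0.075] ext [0.044 0.049 0.08 ]
side 0.59 [220.6, 163.9] col [61. 23. 80.] top 0.078 c [0.354 0.254 0.075] ext [0.053 0.037 0.077]
top 0.83 [241.6, 261.7] col [132.   80.5 162. ] top 0.079 c [0.356 0.256 0.077] ext [0.055 0.04  0.079]
top 0.83 [200.2, 189.1] col [206. 130.  77.] top 0.108 c [0.575 0.384 0.106] ext [0.051 0.074 0.106]
top 0.58 [224.2, 226.9] col [42.5 44.  48. ] top 0.079 c [0.461 0.311 0.077] ext [0.039 0.044 0.072]
```

The side picture shows four knob-like things: tall black at (235,122), orange at (290,116), purple at (221,164) and small black at (257,144). Orange and purple are excluded, and the small black one's top is at 77 mm (the tall black one's is at 105 mm). So I choose the small black one, at about (0.46, 0.31). Next is a close check, and the stud.

Run:
```python
from h import *
ps={n:imaging.get_image(n) for n in("side","top")}
ims=[]
for n,b in(("side",(205,85,100)),("top",(180,185,90))):
    im=ps[n]["image"][b[1]:b[1]+b[2],b[0]:b[0]+b[2],::-1]
    ims.append(cv2.resize(np.clip(im.astype(float)*1.8,0,255).astype(np.uint8),(390,390),interpolation=cv2.INTER_CUBIC))
for n,b in(("side",(255,190,90)),("top",(300,170,80))):
    pass
cv2.imwrite("pics/k1.png",np.hstack(ims))
ims=[cv2.resize(ps[n]["image"][b[1]:b[1]+b[2],b[0]:b[0]+b[2],::-1],(390,390),interpolation=cv2.INTER_CUBIC) for n,b in(("side",(255,195,90)),("top",(300,170,80)))]
cv2.imwrite("pics/j1.png",np.hstack(ims))
for n in ps:
    p=ps[n];C=cloud(p)
    m=(np.linalg.norm(C[...,:2]-[.46,.31],axis=-1)<.045)
    for lo,hi in((.07,.085),(.052,.07),(.04,.051)):
        T=C[m&(C[...,2]>lo)&(C[...,2]<hi)]
        if len(T)<5: print(n,lo,len(T));continue
        c=T[:,:2].mean(0); mr=cv2.minAreaRect((T[:,:2]*1000).astype(np.float32))
        w,V=np.linalg.eigh(np.cov((T[:,:2]-c).T))
        print(n,lo,len(T),c.round(4),T[:,2].max().round(4),np.degrees(np.arctan2(V[1,1],V[0,1])).round(1),mr)
    # stud
    m=(np.linalg.norm(C[...,:2]-[.55,0],axis=-1)<.12)
    for lo,hi in((.08,.125),(.064,.075)):
        T=C[m&(C[...,2]>lo)&(C[...,2]<hi)]
        if len(T): print("stud",n,lo,len(T),T.mean(0).round(4),T[:,2].max(),cv2.minAreaRect((T[:,:2]*1000).astype(np.float32)))
```

```text
side 0.07 118 [0.459  0.3104] 0.0818 126.2 ((459.5893249511719, 311.9900207519531), (17.884946823120117, 58.83011245727539), 36.564571380615234)
side 0.052 89 [0.4586 0.3039] 0.0698 128.8 ((454.50732421875, 308.4112548828125), (12.082019805908203, 61.4185905456543), 43.585548400878906)
side 0.04 70 [0.4528 0.3026] 0.0507 136.0 ((453.6393737792969, 305.35986328125), (22.173370361328125, 59.18663787841797), 47.6218376159668)
stud side 0.08 167 [ 0.4888 -0.0285  0.0991] 0.11820287126240811 ((488.9248046875, -27.803287506103516), (24.699386596679688, 28.644062042236328), 84.45000457763672)
stud side 0.064 717 [ 0.495  -0.025   0.0691] 0.07489508811793022 ((510.11492919921875, -24.448265075683594), (144.59893798828125, 113.54084777832031), 22.683347702026367)
top 0.07 123 [0.4605 0.3117] 0.0839 124.2 ((460.80731201171875, 312.1690979003906), (16.17302703857422, 59.215606689453125), 33.75058364868164)
top 0.052 32 [0.4586 0.304 ] 0.0699 129.5 ((456.6380310058594, 306.284912109375), (12.802284240722656, 58.249107360839844), 47.20228576660156)
top 0.04 66 [0.4561 0.3092] 0.0509 -140.2 ((461.0180358886719, 311.50921630859375), (40.12607192993164, 38.22977828979492), 2.5020077228546143)
stud top 0.08 85 [ 0.4898 -0.0226  0.0997] 0.11900331720533897 ((490.9431457519531, -23.44300651550293), (28.077123641967773, 27.504859924316406), 44.972225189208984)
stud top 0.064 523 [ 0.4975 -0.0212  0.0693] 0.07485434862426989 ((513.769287109375, -36.6165771484375), (145.2191162109375, 143.70558166503906), 19.313547134399414)
```

View pics/k1.png

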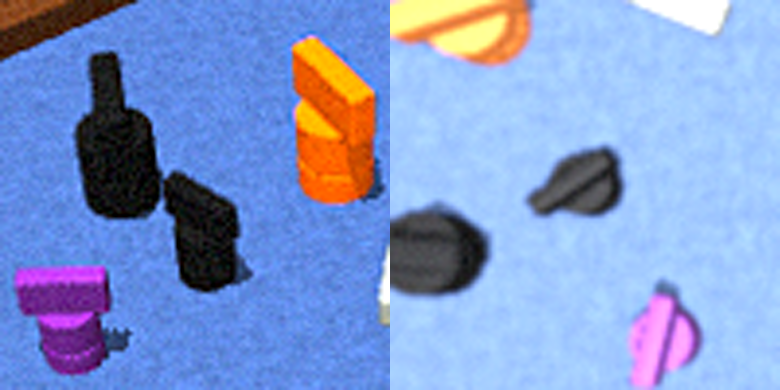

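View pics/j1.png

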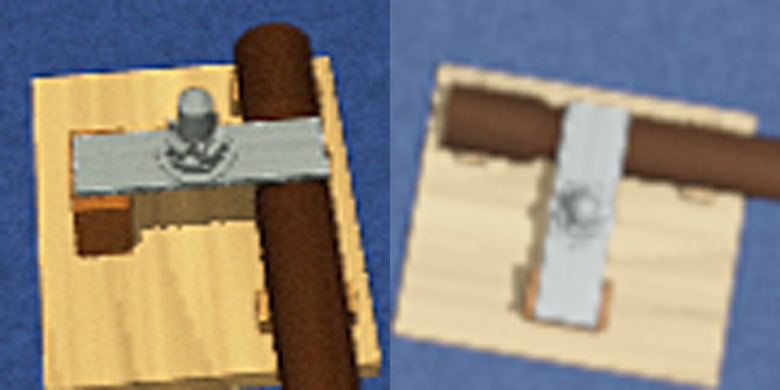

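The crop confirms it: the small black knob is upright, at side (257,144) and top (224,228), with its bar at about 125°. The stud tip is at side (300,217) and top (340,212). Next I'll refine both positions.

```bash
cat >> h.py <<'E'
from scipy.optimize import least_squares
def circ(T,r):
    c0=T[:,:2].mean(0)
    f=lambda c:np.linalg.norm(T[:,:2]-c,axis=1)-r
    s=least_squares(f,c0,loss="soft_l1",f_scale=.001); return s.x,np.std(f(s.x))
E
python3 - <<'E'
from h import *
for k in range(2):
  for n in("side","top"):
    p=imaging.get_image(n);C=cloud(p);R=p["R"];o=-R.T@p["t"]
    m=(np.linalg.norm(C[...,:2]-[.489,-.026],axis=-1)<.03)
    T=C[m&(C[...,2]>.094)&(C[...,2]<.112)]
    if len(T)>4: print(n,"stud circ",len(T),*circ(T,.009))
    T=C[m&(C[...,2]>.1135)&(C[...,2]<.122)]
    print(n,"stud tip",len(T),T.mean(0).round(4),((T[:,:2].max(0)+T[:,:2].min(0))/2).round(4))
    m=(np.linalg.norm(C[...,:2]-[.46,.31],axis=-1)<.035)
    T=C[m&(C[...,2]>.003)&(C[...,2]<.044)]
    print(n,"hub",len(T),*circ(T,.021))
    # strap
    m=(abs(C[...,2]-.069)<.004)&(np.linalg.norm(C[...,:2]-[.489,-.026],axis=-1)<.075)&(p["image"].max(-1).astype(int)-p["image"].min(-1)<40)
    T=C[m]; print(n,"strap",len(T),cv2.minAreaRect((T[:,:2]*1000).astype(np.float32)),T[:,2].mean())
    T=C[(abs(C[...,0]-.5)<.3)&(abs(C[...,1])<.3)&(abs(C[...,2])<.01)]; print("bench",np.median(T[:,2]))
E
```

```text
side stud circ 43 [ 0.48990292 -0.02347316] 0.0009036781032680134
side stud tip 38 [ 0.4892 -0.0258  0.1162] [ 0.4895 -0.0263]
side hub 169 [0.46004265 0.31405178] 0.0034602314034656353
side strap 661 ((491.6553649902344, -24.815757751464844), (38.98460006713867, 128.9449920654297), 78.91034698486328) 0.06934160099555882
bench 0.00025355277379371995
top stud circ 7 [ 0.49204008 -0.02322934] 0.0011690761246307
top stud tip 24 [ 0.4913 -0.0232  0.1168] [ 0.4907 -0.0242]
top hub 65 [0.46121632 0.31238403] 0.005508393545240322
top strap 430 ((492.42034912109375, -24.005172729492188), (37.24424362182617, 131.3115234375), 79.3329849243164) 0.06986195205475192
bench 0.0007160848364979982
side stud circ 42 [ 0.48978255 -0.02334677] 0.0009679441987704861
side stud tip 37 [ 0.4897 -0.0249  0.1161] [ 0.4898 -0.0248]
side hub 167 [0.46006843 0.31401416] 0.002925593495261824
side strap 665 ((491.6962585449219, -24.309738159179688), (39.27236557006836, 129.01695251464844), 79.32875061035156) 0.06931762978926304
bench 0.0002492724874504327
top stud tip 29 [ 0.4907 -0.0243  0.1167] [ 0.4908 -0.0241]
top hub 66 [0.46150097 0.31216148] 0.005403503325642635
top strap 434 ((492.8038024902344, -24.297605514526367), (36.84564971923828, 129.64830017089844), 79.85892486572266) 0.06957844482892611
bench 0.0007026447970071923
```

```bash
cat >> h.py <<'E'
from scipy.spatial.transform import Rotation as Ro
def delta(pos,yaw_deg):
    "shift and rotvec in present tool frame to reach TCP pos, tool down with tool x at yaw"
    s=ctrl.sense(); A=Ro.from_quat(s["tool_rot"])
    y=np.radians(yaw_deg)/2; B=Ro.from_quat([np.cos(y),np.sin(y),0,0])
    sh=A.inv().apply(np.array(pos)-s["tcp_pos"]); rv=(A.inv()*B).as_rotvec()
    print("shift",sh.round(4),"rot",rv.round(4)); return sh,rv
def st():
    s=ctrl.sense(); X=Ro.from_quat(s["tool_rot"]).as_matrix()
    print("t",round(s["t"],2),"pos",s["tcp_pos"].round(4),"yaw",np.degrees(np.arctan2(X[1,0],X[0,0])).round(2),"z",X[:,2].round(3),"q",s["joints"].round(2),"F",s["wrist_force"].round(1),"M",s["wrist_torque"].round(2),"op",round(s["opening"],3))
E
python3 -c "
from h import *
st();delta([.6,-.1,.24],17.6)"
```

```text
t 1.1 pos [ 0.2039 -0.6435  0.2313] yaw 17.57 z [ 0. -0. -1.] q [ 1.16  0.48  0.02  1.56 -0.01  1.11 -0.08] F [ 0.1  0.6 -0.8] M [ 0.01 -0.03 -0.  ] op 0.998
shift [ 0.5418 -0.3985 -0.0087] rot [ 0.     -0.     -0.0004]
```

```bash
python3 -m handwheel '0.085 0.54 -0.4 -0.009 0 0 0;0.085 0.54 -0.4 -0.009 0 0 0;0.085 0.54 -0.4 -0.009 0 0 0;0.085 0.54 -0.4 -0.009 0 0 0;0.085 0.54 -0.4 -0.009 0 0 0;0.085 0.54 -0.4 -0.009 0 0 0;0.085 0.54 -0.4 -0.009 0 0 0;0.085 0.54 -0.4 -0.009 0 0 0;0.085 0.54 -0.4 -0.009 0 0 0;0.085 0.54 -0.4 -0.009 0 0 0;0.085 0.54 -0.4 -0.009 0 0 0;0.085 0.54 -0.4 -0.009 0 0 0;0.085 0.54 -0.4 -0.009 0 0 0;0.085 0.54 -0.4 -0.009 0 0 0;0.085 0.54 -0.4 -0.009 0 0 0;0.085 0.54 -0.4 -0.009 0 0 0;0.085 0.54 -0.4 -0.009 0 0 0;0.085 0.54 -0.4 -0.009 0 0 0'; python3 -c "
from h import *
st();delta([.4605,.3122,.2],125);delta([.4605,.3122,.2],-55)"
```

```text
t: 2.6
tcp_pos: [0.5995, -0.0947, 0.2403]
tool_rot: [0.988, 0.156, 0.001, -0.001]
wrist_force: [-0.4, -0.6, 0.5]
opening: 0.997
t 2.6 pos [ 0.5995 -0.0947  0.2403] yaw 17.95 z [ 0.001  0.002 -1.   ] q [ 0.26  0.37 -0.26  1.7   0.1   1.08 -1.29] F [-0.4 -0.6  0.5] M [-0.02 -0.02 -0.02] op 0.997
shift [-0.0068 -0.4299  0.0409] rot [ 2.0000e-04 -2.4000e-03 -1.8683e+00]
shift [-0.0068 -0.4299  0.0409] rot [-2.2000e-03 -2.0000e-04  1.2733e+00]
```

```bash
python3 -m handwheel '0.05 -0.007 -0.43 0.04 0 0 -1.868;0.05 -0.007 -0.43 0.04 0 0 -1.868;0.05 -0.007 -0.43 0.04 0 0 -1.868;0.05 -0.007 -0.43 0.04 0 0 -1.868;0.05 -0.007 -0.43 0.04 0 0 -1.868;0.05 -0.007 -0.43 0.04 0 0 -1.868;0.05 -0.007 -0.43 0.04 0 0 -1.868;0.05 -0.007 -0.43 0.04 0 0 -1.868;0.05 -0.007 -0.43 0.04 0 0 -1.868;0.05 -0.007 -0.43 0.04 0 0 -1.868;0.05 -0.007 -0.43 0.04 0 0 -1.868;0.05 -0.007 -0.43 0.04 0 0 -1.868;0.05 -0.007 -0.43 0.04 0 0 -1.868;0.05 -0.007 -0.43 0.04 0 0 -1.868;0.05 -0.007 -0.43 0.04 0 0 -1.868;0.05 -0.007 -0.43 0.04 0 0 -1.868;0.05 -0.007 -0.43 0.04 0 0 -1.868;0.05 -0.007 -0.43 0.04 0 0 -1.868'; python3 -c "
from h import *
st();delta([.4605,.3122,.05],125)
for n in('side','top'):
    p=imaging.get_image(n);cv2.imwrite('pics/%s2.png'%n,p['image'][:,:,::-1])"
```

```text
t: 4.1
tcp_pos: [0.4618, 0.3076, 0.2002]
tool_rot: [0.467, 0.884, -0.0, 0.0]
wrist_force: [0.3, -0.2, -0.1]
opening: 0.588
t 4.1 pos [0.4618 0.3076 0.2002] yaw 124.33 z [ 0.    -0.001 -1.   ] q [-0.08  0.42 -0.78  1.84  0.34  1.03 -0.41] F [ 0.3 -0.2 -0.1] M [0.03 0.07 0.01] op 0.588
shift [0.0046 0.0016 0.1502] rot [-0.0002  0.0007 -0.0117]
```

View pics/side2.png

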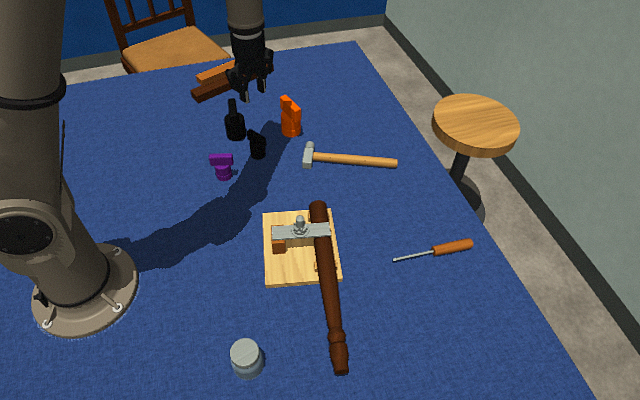

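Gripper is at (250,80), above the small black knob; everything else is undisturbed. I'll descend partway and check for tracking error.

```bash
python3 -m handwheel '0.05 0.004 0.0015 0.03 0 0 -0.012;0.05 0.004 0.0015 0.06 0 0 -0.012;0.05 0.004 0.0015 0.09 0 0 -0.012;0.05 0.004 0.0015 0.1 0 0 -0.012;0.05 0.004 0.0015 0.1 0 0 -0.012;0.05 0.004 0.0015 0.1 0 0 -0.012'; python3 -c "
from h import *
st();delta([.4605,.3122,.05],125)
for n in('side','top'):
    p=imaging.get_image(n)
    b=(200,60,120) if n=='side' else (170,170,120)
    cv2.imwrite('pics/%s3.png'%n,cv2.resize(p['image'][b[1]:b[1]+b[2],b[0]:b[0]+b[2],::-1],(480,480)))
st()"
```

```text
t: 4.7
tcp_pos: [0.4604, 0.3132, 0.1009]
tool_rot: [0.46, 0.888, 0.0, -0.0]
wrist_force: [0.6, 0.4, -0.0]
opening: 0.586
t 4.7 pos [0.4604 0.3132 0.1009] yaw 125.28 z [-0.  0. -1.] q [-0.16  0.55 -0.72  1.91  0.47  0.85 -0.5 ] F [ 0.6  0.4 -0. ] M [ 0.08 -0.02  0.  ] op 0.586
shift [-0.0009 -0.0005  0.0509] rot [ 0.     -0.0002  0.0048]
t 4.8 pos [0.4613 0.3139 0.1021] yaw 125.27 z [ 0.002  0.002 -1.   ] q [-0.16  0.55 -0.72  1.91  0.47  0.85 -0.5 ] F [-0.2  0.5  0.6] M [-0.01 -0.02 -0.02] op 0.583
```

View pics/side3.png

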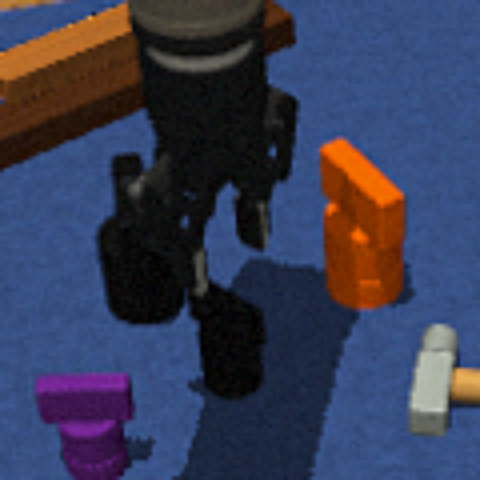

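View pics/top3.png

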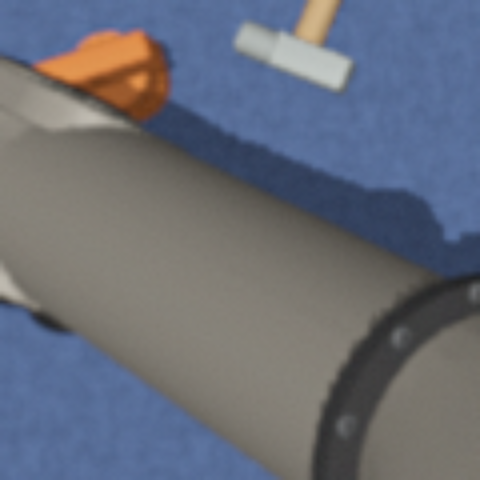

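The side crop shows the bar under and between the two pads at (200,275) and (250,220). The top view is blocked by the arm. Descending and closing.

```bash
python3 -m handwheel '0.05 0 0 0.02 0 0 0;0.05 0 0 0.04 0 0 0;0.05 0 0 0.05 0 0 0;0.05 0 0 0.05 0 0 0;0.016 0 0 0.05 0 0 0;0.005 0 0 0.05 0 0 0;0.005 0 0 0.05 0 0 0;0.005 0 0 0.05 0 0 0;0.005 0 0 0.05 0 0 0;0.005 0 0 0.05 0 0 0'; python3 -c "
from h import *
st()
p=imaging.get_image('side')
b=(200,60,120)
cv2.imwrite('pics/side4.png',cv2.resize(p['image'][b[1]:b[1]+b[2],b[0]:b[0]+b[2],::-1],(480,480)))"
```

```text
t: 5.63
tcp_pos: [0.461, 0.3135, 0.0516]
tool_rot: [0.46, 0.888, 0.001, 0.001]
wrist_force: [-0.6, -0.5, 7.3]
opening: 0.172
t 5.63 pos [0.461  0.3135 0.0516] yaw 125.29 z [ 0.002  0.001 -1.   ] q [-0.2   0.62 -0.67  1.94  0.54  0.77 -0.56] F [-0.6 -0.5  7.3] M [-0.2   0.12  0.03] op 0.172
```

View pics/side4.png

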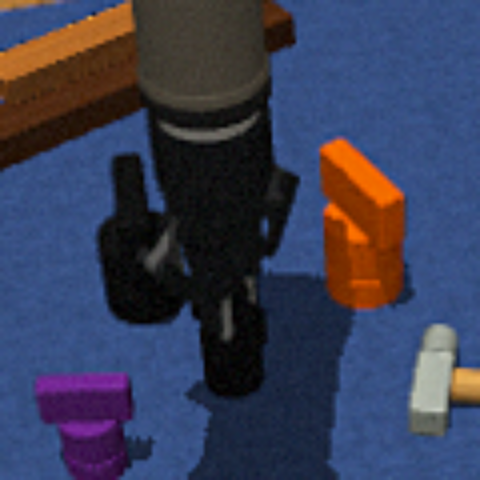

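Gripped at 0.17 open, which fits the 16 mm bar. Lifting.

```bash
python3 -m handwheel '0.005 0 0 -0.01 0 0 0;0.005 0 0 -0.04 0 0 0;0.005 0 0 -0.07 0 0 0;0.005 0 0 -0.11 0 0 0;0.005 0 0 -0.15 0 0 0;0.005 0 0 -0.15 0 0 0;0.005 0 0 -0.15 0 0 0'; python3 -c "
from h import *
st();delta([.4907,-.024,.2],70)
p=imaging.get_image('side')
b=(200,20,140)
cv2.imwrite('pics/side5.png',cv2.resize(p['image'][b[1]:b[1]+b[2],b[0]:b[0]+b[2],::-1],(560,560)))"
```

```text
t: 6.27
tcp_pos: [0.4613, 0.3138, 0.2033]
tool_rot: [0.46, 0.888, 0.002, 0.001]
wrist_force: [-0.9, 0.5, -2.4]
opening: 0.174
t 6.27 pos [0.4613 0.3138 0.2033] yaw 125.28 z [ 0.005  0.002 -1.   ] q [-0.09  0.42 -0.79  1.83  0.35  1.03 -0.4 ] F [-0.9  0.5 -2.4] M [-0.11  0.07 -0.01] op 0.174
shift [-0.2928 -0.1711  0.0026] rot [ 0.0051 -0.0019  0.9648]
```

View pics/side5.png

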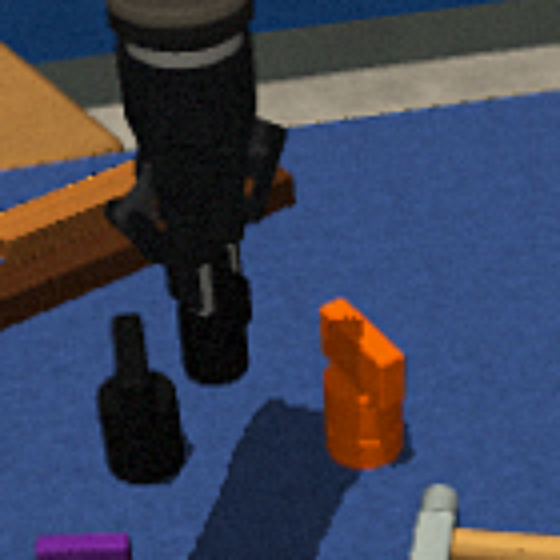

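Knob held upright, its lower rim at about (215,378) in the crop. Now over the stud.

```bash
python3 -m handwheel '0.005 -0.03 -0.018 0 0 0 0.1;0.005 -0.07 -0.04 0 0 0 0.2;0.005 -0.105 -0.06 0 0 0 0.32;0.005 -0.14 -0.08 0 0 0 0.44;0.005 -0.175 -0.1 0 0 0 0.56;0.005 -0.21 -0.12 0 0 0 0.68;0.005 -0.24 -0.14 0 0 0 0.8;0.005 -0.27 -0.16 0 0 0 0.9;0.005 -0.293 -0.171 0 0.005 -0.002 0.965;0.005 -0.293 -0.171 0 0.005 -0.002 0.965;0.005 -0.293 -0.171 0 0.005 -0.002 0.965;0.005 -0.293 -0.171 0 0.005 -0.002 0.965;0.005 -0.293 -0.171 0 0.005 -0.002 0.965'; python3 -c "
from h import *
st();delta([.4907,-.024,.2],70)
ims=[]
for n,b in(('side',(240,140,130)),('top',(270,140,130))):
    p=imaging.get_image(n);C=cloud(p)
    m=(np.linalg.norm(C[...,:2]-[.49,-.024],axis=-1)<.04)
    T=C[m&(C[...,2]>.152)&(C[...,2]<.19)]
    if len(T)>5: print(n,'hub',len(T),*circ(T,.021))
    T=C[m&(C[...,2]>.094)&(C[...,2]<.112)]
    if len(T)>5: print(n,'stud',len(T),*circ(T,.009))
    ims.append(cv2.resize(p['image'][b[1]:b[1]+b[2],b[0]:b[0]+b[2],::-1],(400,400)))
cv2.imwrite('pics/c6.png',np.hstack(ims))"
```

```text
t: 7.4
tcp_pos: [0.4894, -0.0236, 0.1996]
tool_rot: [0.818, 0.575, -0.003, -0.001]
wrist_force: [-0.9, 0.6, -2.2]
opening: 0.174
t 7.4 pos [ 0.4894 -0.0236  0.1996] yaw 70.17 z [-0.006 -0.002 -1.   ] q [ 0.37  0.26 -0.52  1.99  0.16  0.94 -0.57] F [-0.9  0.6 -2.2] M [ 0.    0.01 -0.02] op 0.174
shift [ 0.      0.0014 -0.0004] rot [-0.005   0.0038  0.003 ]
side hub 235 [ 0.49114013 -0.02217233] 0.0008175172206398135
side stud 42 [ 0.49022099 -0.02363197] 0.0007001315736823454
top hub 7 [0.47471658 0.01402014] 0.0006538425944440743
```

View pics/c6.png

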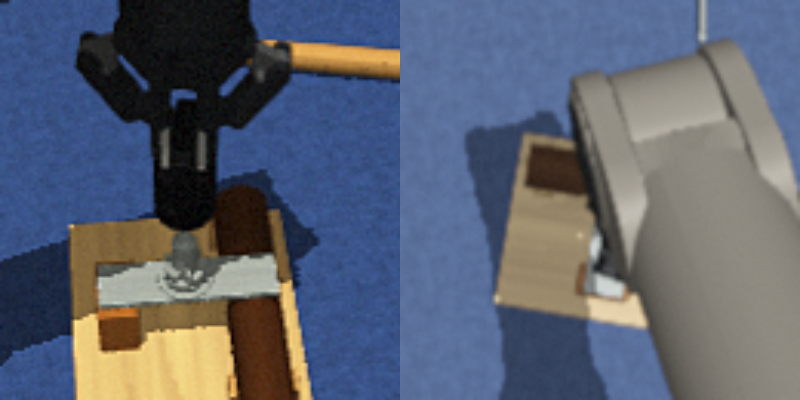

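Side crop: the knob's rim at (185,222) is just above the stud tip at (185,240). I'll remove the small tilt, go down a little and measure the knob against the stud with averaged frames.

```bash
python3 -m handwheel '0.005 0.0005 0.0008 0.01 -0.005 0.003 0;0.005 0.0005 0.0008 0.018 -0.005 0.003 0;0.005 0.0005 0.0008 0.018 -0.005 0.003 0;0.005 0.0005 0.0008 0.018 -0.005 0.003 0'
cat > m.py <<'E'
from h import *
def meas(N=4,zr=None):
    K=[];S=[];P=[]
    for k in range(N):
        p=imaging.get_image('side');C=cloud(p);s=ctrl.sense()
        rim=s["tcp_pos"][2]-.05 if zr is None else zr
        m=(np.linalg.norm(C[...,:2]-[.49,-.024],axis=-1)<.035)
        T=C[m&(C[...,2]>rim+.004)&(C[...,2]<rim+.04)]; K.append(circ(T,.021)[0])
        T=C[m&(C[...,2]>.094)&(C[...,2]<min(.112,rim-.003))]
        if len(T)>8: S.append(circ(T,.009)[0])
        X=Ro.from_quat(s["tool_rot"]).as_matrix(); P.append(np.r_[s["tcp_pos"],X[:2,2]])
    print("knob",np.mean(K,0).round(4),"stud",np.mean(S,0).round(4) if S else None,"tcp",np.mean(P,0).round(4)); return p,C
if __name__=="__main__":
    st(); p,C=meas()
    b=(240,140,130)
    cv2.imwrite('pics/c7.png',cv2.resize(p['image'][b[1]:b[1]+b[2],b[0]:b[0]+b[2],::-1],(520,520)))
E
python3 m.py
```

```text
t: 7.83
tcp_pos: [0.4903, -0.0245, 0.1818]
tool_rot: [0.819, 0.574, -0.001, 0.0]
wrist_force: [0.8, -1.2, -1.8]
opening: 0.178
t 7.83 pos [ 0.4903 -0.0245  0.1818] yaw 70.06 z [-0.    -0.001 -1.   ] q [ 0.36  0.28 -0.51  2.01  0.17  0.9  -0.59] F [ 0.8 -1.2 -1.8] M [ 0.02  0.03 -0.  ] op 0.178
knob [ 0.4929 -0.0233] stud [ 0.49   -0.0233] tcp [ 0.491  -0.0247  0.1825  0.0013 -0.0014]
```

View pics/c7.png

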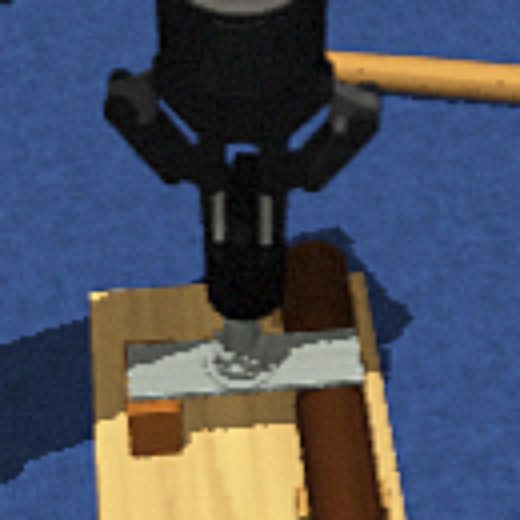

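The knob is about 2.5 mm too far in +x: hub column 246 against stud 240 in the crop, and the cloud fit agrees. Correcting.

```bash
python3 -m handwheel '0.005 -0.001 -0.0022 0 0 0 0;0.005 -0.001 -0.0022 0 0 0 0;0.005 -0.001 -0.0022 0 0 0 0'; sed -i 's/c7.png/c8.png/' m.py; python3 m.py
```

```text
t: 8.28
tcp_pos: [0.4883, -0.0252, 0.1824]
tool_rot: [0.819, 0.574, 0.0, 0.001]
wrist_force: [-0.3, 0.2, -1.0]
opening: 0.175
t 8.28 pos [ 0.4883 -0.0252  0.1824] yaw 70.0 z [ 0.001 -0.002 -1.   ] q [ 0.36  0.27 -0.51  2.01  0.17  0.89 -0.59] F [-0.3  0.2 -1. ] M [ 0.    0.03 -0.05] op 0.175
knob [ 0.4905 -0.0239] stud [ 0.4901 -0.0235] tcp [ 0.4885 -0.0252  0.1824  0.0015 -0.0015]
```

View pics/c8.png

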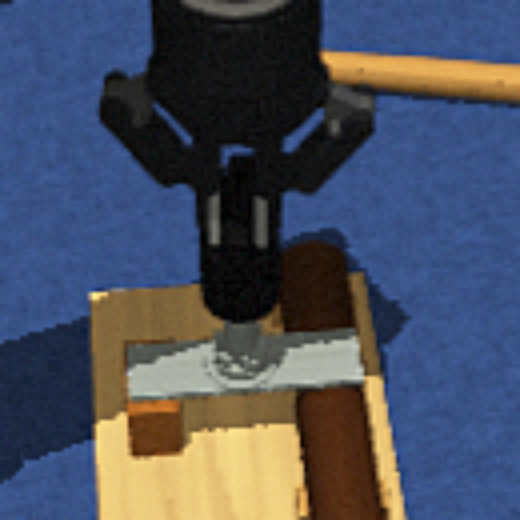

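The knob is centred within 0.5 mm (hub column 241, stud 240). Lowering and watching the force.

```bash
python3 -m handwheel '0.005 0 0 0.005 0 0 0;0.005 0 0 0.01 0 0 0;0.005 0 0 0.014 0 0 0;0.005 0 0 0.017 0 0 0;0.005 0 0 0.02 0 0 0;0.005 0 0 0.02 0 0 0'; python3 -c "
from h import *
st()"
```

```text
t: 8.98
tcp_pos: [0.488, -0.0251, 0.1615]
tool_rot: [0.819, 0.574, -0.0, 0.0]
wrist_force: [0.2, -0.1, -0.6]
opening: 0.171
t 8.98 pos [ 0.488  -0.0251  0.1615] yaw 70.01 z [-0.    -0.001 -1.   ] q [ 0.35  0.3  -0.51  2.03  0.19  0.85 -0.61] F [ 0.2 -0.1 -0.6] M [ 0.01  0.04 -0.04] op 0.171
```

```bash
python3 -m handwheel '0.005 0 0 0.003 0 0 0;0.005 0 0 0.006 0 0 0;0.005 0 0 0.009 0 0 0;0.005 0 0 0.012 0 0 0;0.005 0 0 0.015 0 0 0;0.005 0 0 0.015 0 0 0'; sed -i 's/c8.png/c9.png/' m.py; python3 m.py
```

```text
t: 9.48
tcp_pos: [0.4881, -0.0252, 0.1466]
tool_rot: [0.819, 0.574, -0.0, 0.001]
wrist_force: [-0.0, -0.7, -1.1]
opening: 0.175
t 9.48 pos [ 0.4881 -0.0252  0.1466] yaw 70.01 z [ 0.    -0.001 -1.   ] q [ 0.35  0.32 -0.5   2.05  0.21  0.82 -0.62] F [-0.  -0.7 -1.1] M [-0.02  0.02  0.02] op 0.175
knob [ 0.4904 -0.0238] stud None tcp [ 0.4884 -0.0252  0.1472  0.001  -0.0014]
```

View pics/c9.png

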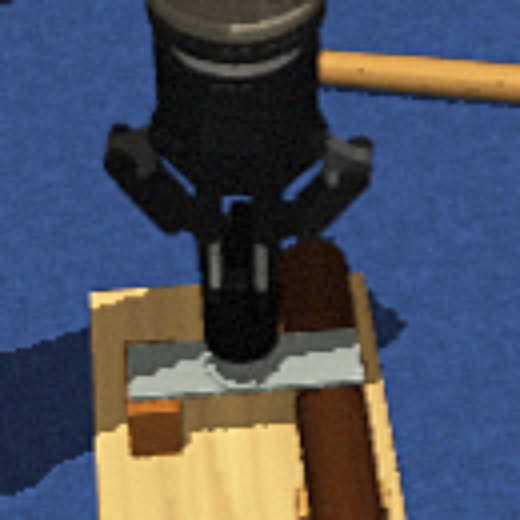

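The knob is around the stud with no contact force and its rim at about 97 mm. Lowering another 3 mm, then opening to a cage of 19 mm.

```bash
python3 -m handwheel '0.005 0 0 0.0015 0 0 0;0.005 0 0 0.003 0 0 0;0.005 0 0 0.003 0 0 0;0.019 0 0 0.003 0 0 0;0.019 0 0 0.003 0 0 0;0.019 0 0 0.003 0 0 0;0.019 0 0 0.003 0 0 0'
cat > rim.py <<'E'
from h import *
import sys
def look(tag):
    st(); p=imaging.get_image('side')
    b=(255,160,90)
    cv2.imwrite(f'pics/{tag}.png',cv2.resize(np.clip(p['image'][b[1]:b[1]+b[2],b[0]:b[0]+b[2],::-1]*1.6,0,255).astype(np.uint8),(540,540),interpolation=cv2.INTER_CUBIC))
    # lower rim row of the dark hub along its columns; predicted rows for near rim point
    g=p['image'].max(-1).astype(int)
    c=np.array([.4903,-.0238])
    o=-p["R"].T@p["t"]; d=(o[:2]-c)/np.linalg.norm(o[:2]-c)
    for z in (6,7,10,16,20,23):
        q=proj(p,np.r_[c+.021*d,.069+z/1000])[0]; print(z,q.round(1),end=' ; ')
    u=int(round(q[0]))
    for k in(-2,0,2): print("\n",u+k,g[205:245,u+k])
if __name__=="__main__": look(sys.argv[1])
E
python3 rim.py d1
```

```text
t: 10.27
tcp_pos: [0.4886, -0.0252, 0.1444]
tool_rot: [0.819, 0.574, 0.0, 0.001]
wrist_force: [-0.2, 0.4, -0.3]
opening: 0.224
t 10.27 pos [ 0.4886 -0.0252  0.1444] yaw 70.0 z [ 0.001 -0.001 -1.   ] q [ 0.34  0.33 -0.5   2.05  0.21  0.81 -0.63] F [-0.2  0.4 -0.3] M [0.03 0.03 0.04] op 0.224
6 [300.1 236.2] ; 7 [300.1 236. ] ; 10 [300.1 235.2] ; 16 [300.1 233.5] ; 20 [300.1 232.5] ; 23 [300.1 231.6] ; 
 298 [ 11   9   9  12  11   2  23  20  18  20  25  22  18  13  16  11  15  21
  23  24  20  14  14  13  13   9   2  12   8   0  58 132  88 106 137 141
 141 134 137 141]

 300 [ 15  16  13   4  18   8  17  24  16  17  22  23  19   6  15  14  19   9
   8   7  18   9  13  12  12  12  13  11  17   6  58  86  79  89 135 135
 131 139 134 132]

 302 [ 21  13   0  13  20  11   5   1  16  16  12  10  16   1  17  15  11   9
  12  13  16  22  13   7  16   2  12  19   2  14  94 179  82 110 126 125
 125 119 119 124]
```

View pics/d1.png

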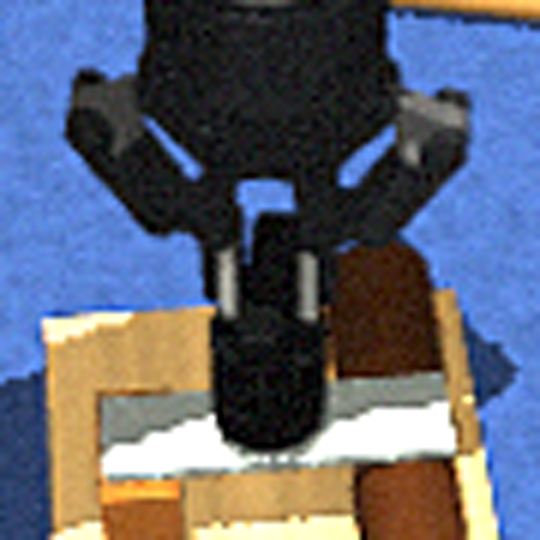

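Run:
```python
from h import *
im=cv2.imread("pics/c9.png").max(-1)
sm=cv2.resize(im,(130,130),interpolation=cv2.INTER_AREA)
for u in(298,300,302): print(u,sm[220-140:245-140,u-240])
p=imaging.get_image("side");C=cloud(p)
np.set_printoptions(linewidth=200)
print((C[175:240,300,2]*1000).round(0)); print((C[175:240,298,1]*1000).round(0))
st()
```

```text
298 [  7  11  12  15  13  11   8  12   5  12  28  80  88  79  84 150 178 108
 106 134 139 139 138 141 139]
300 [ 12   9   7  12  14  16  14  11  10   6  22  75  88  77  71  90 170 104
  95 129 135 136 132 133 135]
302 [ 12  12  13  11   9  15   9   4   3  11  43  75  81  83  81 126 165  99
 103 124 123 123 123 124 125]
[288. 286. 282. 280. 276. 246. 244. 241. 237. 236. 234. 232. 226. 222. 220.   2.   2.  -1.  -2.  -1. 157. 157. 158. 157. 156. 156. 155. 156. 155. 157. 156. 155. 157. 160. 158. 156. 156. 157. 155.
 157. 156. 154. 153. 152. 149. 146. 140. 139. 135. 132. 127. 110. 108. 105.  99.  95.  94.  92.  85.  83.  72.  74.  68.  19.  17.]
[-61. -61. -61. -62. -61. -37. -34. -37. -36. -34. -34. -37. -37. -35. -36. 153. 149. 145. 143. 135.   5.   3.  -2.  -4.  -7. -10. -12. -14. -18. -20. -22. -25. -28. -31. -33. -35. -37. -39. -43.
 -46. -47. -50. -52. -52. -52. -51. -51. -49. -51. -52. -51. -42. -43. -43. -44. -43. -40. -42. -43. -41. -37. -38. -41. -40. -11.]
t 10.37 pos [ 0.4886 -0.0252  0.1444] yaw 70.0 z [ 0.001 -0.001 -1.   ] q [ 0.35  0.33 -0.5   2.05  0.21  0.81 -0.63] F [0.5 0.4 0.5] M [0.02 0.04 0.02] op 0.223
```

The depth shows the bar top level at 156–157 mm, and the rim edge moved from row 230 to 235. Both put the rim at about 79 mm, 10 mm above the foot. So the knob seems to have sunk straight into the slots, the rare case. I'll follow it down, then turn gently anticlockwise to confirm the slot walls before going clockwise.

```bash
python3 -m handwheel '0.019 0 0 0.003 0 0 0;0.019 0 0 0.006 0 0 0;0.019 0 0 0.009 0 0 0;0.019 0 0 0.01 0 0 0;0.019 0 0 0.01 0 0 0'
cat > k.py <<'E'
from h import *
def knob(N=2,tag=None):
    for i in range(N):
        p=imaging.get_image("side");C=cloud(p)
        m=(np.linalg.norm(C[...,:2]-[.4903,-.0238],axis=-1)<.036)&(p["image"].max(-1)<60)
        # bar top: highest dense level 0.142-0.175
        z=C[...,2][m&(C[...,2]>.14)&(C[...,2]<.176)]
        h,e=np.histogram(z,np.arange(.14,.177,.001)); k=h.argmax(); sel=abs(z-e[k]-.0005)<.002
        T=C[m&(abs(C[...,2]-z[sel].mean())<.004)]; mr=cv2.minAreaRect((T[:,:2]*1000).astype(np.float32))
        g=p['image'].max(-1).astype(float)[:,297:304].mean(1); r=np.arange(226,240); 
        j=next(q for q in r if g[q]>45); edge=j-(g[j]-13)/(75.-13)+0.5
        print("bartop",z[sel].mean().round(4),len(z[sel]),"rim above foot",round((z[sel].mean()-.077-.069)*1000,1),"edge",round(edge,2),"rect",np.round(mr[0],1),np.round(mr[1],1),round(mr[2],1))
    st()
    if tag:
        b=(255,160,90); cv2.imwrite(f'pics/{tag}.png',cv2.resize(np.clip(p['image'][b[1]:b[1]+b[2],b[0]:b[0]+b[2],::-1]*1.6,0,255).astype(np.uint8),(540,540),interpolation=cv2.INTER_CUBIC))
import sys
knob(2,sys.argv[1] if len(sys.argv)>1 else None)
E
python3 k.py d2
```

```text
t: 10.78
tcp_pos: [0.4882, -0.0252, 0.1338]
tool_rot: [0.819, 0.574, -0.0, 0.001]
wrist_force: [0.8, 0.2, 0.6]
opening: 0.221
bartop 0.1563 152 rim above foot 10.3 edge 234.56 rect [488.8 -26.6] [50.9 44.1] 30.3
bartop 0.1563 153 rim above foot 10.3 edge 234.56 rect [488.1 -25.1] [42.3 53.1] 14.4
t 10.88 pos [ 0.4884 -0.0252  0.1342] yaw 70.01 z [ 0.001 -0.001 -1.   ] q [ 0.34  0.34 -0.49  2.06  0.23  0.79 -0.64] F [-0.5  0.1  0.1] M [ 0.    0.01 -0.01] op 0.222
```

View pics/d2.png

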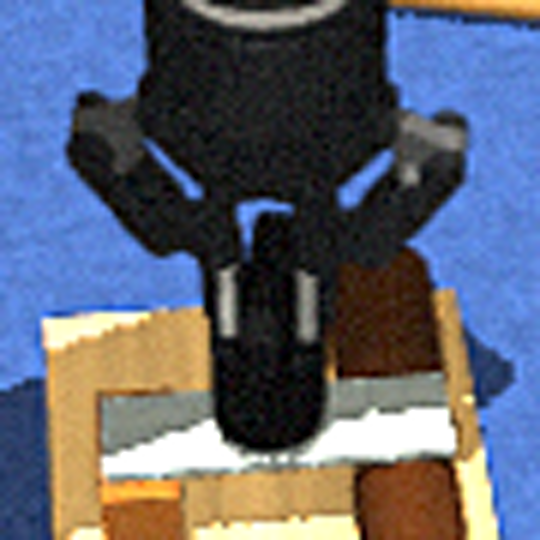

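The knob is level, rim at 10 mm, cage around the bar. Gentle anticlockwise turn in small steps.

```bash
python3 -m handwheel '0.019 0 0 0 0 0 -0.03;0.019 0 0 0 0 0 -0.06;0.019 0 0 0 0 0 -0.09;0.019 0 0 0 0 0 -0.12;0.019 0 0 0 0 0 -0.12'; python3 k.py
```

```text
t: 11.3
tcp_pos: [0.4885, -0.0251, 0.1344]
tool_rot: [0.783, 0.622, 0.0, 0.001]
wrist_force: [0.1, 0.6, 0.2]
opening: 0.226
bartop 0.1557 156 rim above foot 9.7 edge 234.49 rect [489.4 -26.8] [51.  43.5] 33.3
bartop 0.1557 147 rim above foot 9.7 edge 234.5 rect [491.1 -27.6] [55.4 40.5] 40.8
t 11.4 pos [ 0.4886 -0.0251  0.1344] yaw 76.82 z [ 0.001 -0.001 -1.   ] q [ 0.36  0.35 -0.52  2.06  0.24  0.8  -0.53] F [ 0.2  0.2 -0.4] M [ 0.07  0.03 -0.01] op 0.224
```

```bash
python3 -m handwheel '0.019 0 0 0 0 0 -0.03;0.019 0 0 0 0 0 -0.06;0.019 0 0 0 0 0 -0.06'; python3 k.py|tail -1;  python3 -m handwheel '0.019 0 0 0 0 0 -0.03;0.019 0 0 0 0 0 -0.03'; python3 k.py
```

```text
t: 11.65
tcp_pos: [0.4886, -0.0251, 0.1344]
tool_rot: [0.764, 0.645, 0.0, 0.001]
wrist_force: [-0.6, 0.3, 1.1]
opening: 0.223
t 11.75 pos [ 0.4886 -0.0251  0.1344] yaw 80.23 z [ 0.001 -0.001 -1.   ] q [ 0.37  0.35 -0.53  2.06  0.24  0.8  -0.48] F [ 0.6  0.3 -0.1] M [ 0.22  0.07 -0.08] op 0.218
t: 11.92
tcp_pos: [0.4886, -0.0251, 0.1344]
tool_rot: [0.755, 0.656, 0.0, 0.001]
wrist_force: [-0.7, 2.1, 0.6]
opening: 0.225
bartop 0.1563 145 rim above foot 10.3 edge 234.57 rect [489.3 -26.4] [52.3 42.6] 39.2
bartop 0.1558 142 rim above foot 9.8 edge 234.54 rect [492.2 -28.6] [55.8 40. ] 49.4
t 12.02 pos [ 0.4886 -0.0251  0.1344] yaw 81.94 z [ 0.001 -0.001 -1.   ] q [ 0.38  0.35 -0.54  2.05  0.25  0.8  -0.45] F [0.5 0.7 1.4] M [ 0.24  0.06 -0.24] op 0.224
```

Mz reached −0.24 N·m with the rim still at 10 mm, so the pins are in the entry slots against the walls. I'm easing off at once by turning clockwise.

```bash
python3 -m handwheel '0.019 0 0 0 0 0 0.06;0.019 0 0 0 0 0 0.12;0.019 0 0 0 0 0 0.2;0.019 0 0 0 0 0 0.28;0.019 0 0 0 0 0 0.34;0.019 0 0 0 0 0 0.38;0.019 0 0 0 0 0 0.42;0.019 0 0 0 0 0 0.42'; python3 k.py
```

```text
t: 12.68
tcp_pos: [0.4884, -0.0253, 0.1343]
tool_rot: [0.875, 0.484, 0.0, 0.001]
wrist_force: [0.0, -0.2, 0.2]
opening: 0.224
bartop 0.1557 133 rim above foot 9.7 edge 234.28 rect [487.5 -26.9] [40.6 48.9] 16.4
bartop 0.1565 130 rim above foot 10.5 edge 234.27 rect [488.1 -25.3] [39.2 51.3] 16.2
t 12.78 pos [ 0.4885 -0.0253  0.1343] yaw 58.02 z [ 0.001 -0.002 -1.   ] q [ 0.3   0.33 -0.45  2.06  0.21  0.79 -0.83] F [-0.3 -0.  -0.3] M [0.   0.06 0.05] op 0.223
```

```bash
python3 -m handwheel '0.019 0 0 0 0 0 0.05;0.019 0 0 0 0 0 0.1;0.019 0 0 0 0 0 0.15;0.019 0 0 0 0 0 0.2;0.019 0 0 0 0 0 0.2'; python3 k.py e1
```

```text
t: 13.2
tcp_pos: [0.4884, -0.0253, 0.1342]
tool_rot: [0.919, 0.394, 0.0, 0.001]
wrist_force: [-0.2, -0.3, 0.1]
opening: 0.226
bartop 0.1557 109 rim above foot 9.7 edge 234.12 rect [487.3 -31.5] [40.9 38.1] 16.2
bartop 0.1563 97 rim above foot 10.3 edge 234.17 rect [488.7 -30.6] [39.8 37.2] 11.6
t 13.3 pos [ 0.4885 -0.0252  0.1343] yaw 46.63 z [ 0.001 -0.002 -1.   ] q [ 0.27  0.33 -0.41  2.06  0.19  0.78 -1.01] F [-0.8  0.   0.1] M [ 0.07 -0.02 -0.03] op 0.225
```

View pics/e1.png

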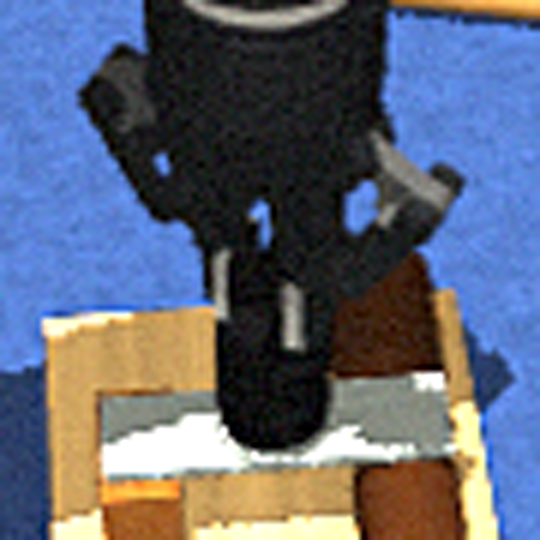

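Turning freely, with the grip following and no force. Continuing clockwise.

```bash
python3 -m handwheel '0.019 0 0 0 0 0 0.05;0.019 0 0 0 0 0 0.1;0.019 0 0 0 0 0 0.15;0.019 0 0 0 0 0 0.2;0.019 0 0 0 0 0 0.25;0.019 0 0 0 0 0 0.3;0.019 0 0 0 0 0 0.3'; python3 k.py; python3 -m handwheel '0.019 0 0 0 0 0 0.05;0.019 0 0 0 0 0 0.1;0.019 0 0 0 0 0 0.15;0.019 0 0 0 0 0 0.2;0.019 0 0 0 0 0 0.2'; python3 k.py e2
```

```text
t: 13.88
tcp_pos: [0.4885, -0.0252, 0.1343]
tool_rot: [0.967, 0.253, 0.0, 0.001]
wrist_force: [-0.4, 0.3, -0.4]
opening: 0.223
bartop 0.1548 85 rim above foot 8.8 edge 234.27 rect [485.1 -31.6] [37.7 38.9] 76.7
bartop 0.1555 89 rim above foot 9.5 edge 234.29 rect [485.  -32.1] [37. 39.] 76.7
t 13.98 pos [ 0.4885 -0.0251  0.1343] yaw 29.48 z [ 0.001 -0.001 -1.   ] q [ 0.22  0.32 -0.35  2.06  0.16  0.78 -1.28] F [-0.2 -0.5  0.2] M [0.04 0.06 0.03] op 0.226
t: 14.4
tcp_pos: [0.4884, -0.0252, 0.1342]
tool_rot: [0.988, 0.155, 0.0, 0.001]
wrist_force: [0.1, 0.7, -0.1]
opening: 0.222
bartop 0.1547 84 rim above foot 8.7 edge 234.69 rect [481.8 -33.3] [36.1 39.7] 89.7
bartop 0.1546 75 rim above foot 8.6 edge 234.7 rect [481.9 -33.4] [34.8 39.5] 90.0
t 14.5 pos [ 0.4885 -0.0252  0.1343] yaw 18.03 z [ 0.001 -0.001 -1.   ] q [ 0.18  0.32 -0.31  2.07  0.14  0.77 -1.46] F [-0.  -0.1  0.6] M [ 0.06  0.04 -0.06] op 0.223
```

View pics/e2.png

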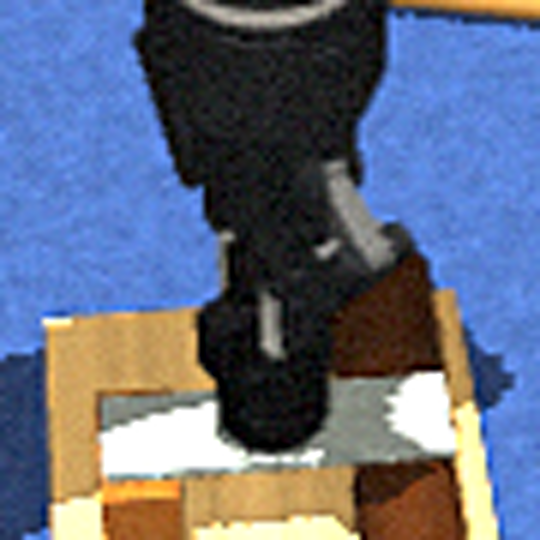

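The rim is sinking (about 8.7 mm) with no resistance, and the bar follows the jaws. Continuing in smaller portions as the stop nears.

```bash
python3 -m handwheel '0.019 0 0 0 0 0 0.05;0.019 0 0 0 0 0 0.1;0.019 0 0 0 0 0 0.15;0.019 0 0 0 0 0 0.2;0.019 0 0 0 0 0 0.2'; python3 k.py; python3 -m handwheel '0.019 0 0 0 0 0 0.04;0.019 0 0 0 0 0 0.08;0.019 0 0 0 0 0 0.08'; python3 k.py e3
```

```text
t: 14.92
tcp_pos: [0.4885, -0.0252, 0.1343]
tool_rot: [0.998, 0.056, 0.001, 0.001]
wrist_force: [1.0, 0.3, 0.6]
opening: 0.22
bartop 0.1544 71 rim above foot 8.4 edge 234.83 rect [479.5 -34. ] [35.2 36.4] 8.6
bartop 0.1546 66 rim above foot 8.6 edge 234.87 rect [479.2 -34. ] [35.5 35. ] 6.7
t 15.02 pos [ 0.4886 -0.0252  0.1343] yaw 6.57 z [ 0.001 -0.001 -1.   ] q [ 0.15  0.31 -0.27  2.07  0.12  0.77 -1.65] F [ 0.   0.6 -0.8] M [0.07 0.04 0.01] op 0.223
t: 15.27
tcp_pos: [0.4885, -0.0252, 0.1343]
tool_rot: [1.0, 0.016, 0.001, 0.001]
wrist_force: [-0.0, -0.3, -0.2]
opening: 0.224
bartop 0.1545 63 rim above foot 8.5 edge 233.81 rect [479.2 -31.1] [37.1 38.2] 85.1
bartop 0.1527 55 rim above foot 6.7 edge 233.81 rect [479.5 -36.5] [28.  40.5] 33.9
t 15.37 pos [ 0.4886 -0.0252  0.1343] yaw 1.97 z [ 0.001 -0.001 -1.   ] q [ 0.14  0.31 -0.25  2.07  0.11  0.77 -1.72] F [ 0.7  0.4 -0.8] M [0.05 0.01 0.  ] op 0.223
```

```bash
python3 -m handwheel '0.019 0 0 0 0 0 0.035;0.019 0 0 0 0 0 0.07;0.019 0 0 0 0 0 0.07'; python3 k.py e4
```

```text
t: 15.62
tcp_pos: [0.4885, -0.0252, 0.1343]
tool_rot: [1.0, -0.019, 0.001, 0.001]
wrist_force: [-0.5, 0.6, -0.7]
opening: 0.223
bartop 0.1543 57 rim above foot 8.3 edge 233.98 rect [486.9 -31.7] [37.6 50.3] 49.9
bartop 0.1528 48 rim above foot 6.8 edge 234.01 rect [487.  -34.1] [30.2 56.6] 66.7
t 15.72 pos [ 0.4886 -0.0252  0.1343] yaw -2.06 z [ 0.001 -0.001 -1.   ] q [ 0.12  0.31 -0.24  2.07  0.11  0.77 -1.78] F [-1.2  0.5 -0. ] M [ 0.01 -0.01  0.02] op 0.224
```

View pics/e4.png

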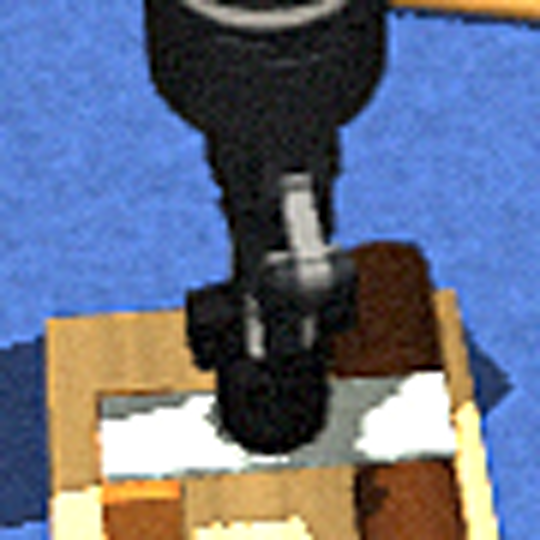

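No stop yet. The hub's lower edge is at (270,447) and the bar is partly hidden behind the fingers. Continuing in small steps.

```bash
for i in 1; do python3 -m handwheel '0.019 0 0 0 0 0 0.035;0.019 0 0 0 0 0 0.07;0.019 0 0 0 0 0 0.07'; python3 k.py; done;  python3 -m handwheel '0.019 0 0 0 0 0 0.03;0.019 0 0 0 0 0 0.05;0.019 0 0 0 0 0 0.05'; python3 k.py
```

```text
t: 15.97
tcp_pos: [0.4885, -0.0252, 0.1343]
tool_rot: [0.999, -0.054, 0.001, 0.001]
wrist_force: [-1.3, -0.2, 0.3]
opening: 0.221
bartop 0.1534 67 rim above foot 7.4 edge 234.23 rect [488.6 -34.2] [33.4 58.6] 82.9
bartop 0.1533 66 rim above foot 7.3 edge 234.25 rect [488.4 -33.4] [34.2 58.2] 76.3
t 16.07 pos [ 0.4886 -0.0252  0.1343] yaw -6.07 z [ 0.001 -0.001 -1.   ] q [ 0.11  0.31 -0.22  2.07  0.1   0.77 -1.85] F [0.3 0.8 0.7] M [0.04 0.03 0.03] op 0.223
t: 16.32
tcp_pos: [0.4885, -0.0252, 0.1343]
tool_rot: [0.997, -0.079, 0.001, 0.001]
wrist_force: [-0.3, 0.5, -0.2]
opening: 0.225
bartop 0.1542 70 rim above foot 8.2 edge 234.23 rect [488.2 -33.3] [35.9 57.9] 73.4
bartop 0.1542 67 rim above foot 8.2 edge 234.24 rect [488.  -33.3] [35.3 57.9] 72.2
t 16.42 pos [ 0.4885 -0.0252  0.1343] yaw -9.0 z [ 0.001 -0.002 -1.   ] q [ 0.1   0.31 -0.21  2.07  0.1   0.77 -1.9 ] F [-0.9  0.   0.1] M [0.04 0.03 0.01] op 0.22
```

```bash
python3 -m handwheel '0.019 0 0 0 0 0 0.03;0.019 0 0 0 0 0 0.05;0.019 0 0 0 0 0 0.05'; python3 k.py;  python3 -m handwheel '0.019 0 0 0 0 0 0.03;0.019 0 0 0 0 0 0.03'; python3 k.py e5
```

```text
t: 16.67
tcp_pos: [0.4885, -0.0252, 0.1343]
tool_rot: [0.995, -0.104, 0.001, 0.001]
wrist_force: [-0.2, 0.2, -0.1]
opening: 0.226
bartop 0.1536 86 rim above foot 7.6 edge 234.68 rect [489.6 -35.2] [31.3 59.8] 89.2
bartop 0.1534 85 rim above foot 7.4 edge 234.71 rect [488.9 -35. ] [31.7 59.7] 85.9
t 16.77 pos [ 0.4885 -0.0252  0.1343] yaw -11.87 z [ 0.001 -0.002 -1.   ] q [ 0.09  0.31 -0.2   2.07  0.09  0.77 -1.94] F [-1.  -0.4  0.4] M [ 0.11  0.04 -0.  ] op 0.222
t: 16.93
tcp_pos: [0.4885, -0.0252, 0.1343]
tool_rot: [0.993, -0.119, 0.001, 0.001]
wrist_force: [-0.7, 0.5, 0.4]
opening: 0.222
bartop 0.1528 77 rim above foot 6.8 edge 234.7 rect [488.3 -34.7] [30.8 58.7] 81.5
bartop 0.1529 80 rim above foot 6.9 edge 234.7 rect [488.3 -35.4] [31.4 58.9] 81.7
t 17.03 pos [ 0.4886 -0.0252  0.1343] yaw -13.58 z [ 0.001 -0.001 -1.   ] q [ 0.09  0.31 -0.2   2.07  0.09  0.77 -1.97] F [-0.2  0.3  0.2] M [ 0.03  0.03 -0.01] op 0.222
```

View pics/e5.png

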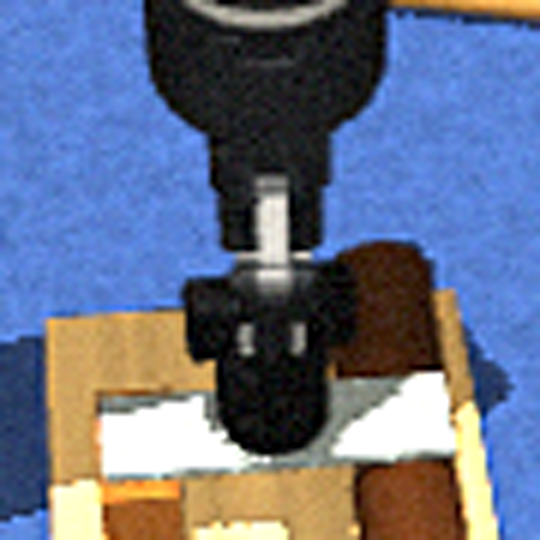

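The bar top is down to 153 mm, rim about 6.9 mm. The torque hasn't risen yet, so I'll go on in 1.7–2° steps.

```bash
python3 -m handwheel '0.019 0 0 0 0 0 0.035;0.019 0 0 0 0 0 0.035'; python3 k.py|tail -1;  python3 -c "
from plant import ctrl;print(ctrl.sense()['wrist_torque'])"; python3 -m handwheel '0.019 0 0 0 0 0 0.035;0.019 0 0 0 0 0 0.035'; python3 k.py
```

```text
t: 17.2
tcp_pos: [0.4885, -0.0252, 0.1343]
tool_rot: [0.991, -0.136, 0.001, 0.001]
wrist_force: [-0.2, -0.4, 0.9]
opening: 0.225
t 17.3 pos [ 0.4886 -0.0252  0.1343] yaw -15.57 z [ 0.001 -0.002 -1.   ] q [ 0.08  0.31 -0.19  2.07  0.08  0.77 -2.  ] F [-0.3  0.6  0. ] M [ 0.04  0.04 -0.04] op 0.222
[ 0.04044333  0.04265034 -0.03643366]
t: 17.47
tcp_pos: [0.4885, -0.0252, 0.1343]
tool_rot: [0.988, -0.154, 0.001, 0.001]
wrist_force: [0.2, 0.2, 0.6]
opening: 0.22
bartop 0.1534 73 rim above foot 7.4 edge 234.98 rect [487.6 -35.3] [30.6 59.8] 80.7
bartop 0.154 64 rim above foot 8.0 edge 234.95 rect [487.6 -34.5] [31.9 59.2] 80.6
t 17.57 pos [ 0.4885 -0.0252  0.1343] yaw -17.57 z [ 0.001 -0.002 -1.   ] q [ 0.08  0.31 -0.18  2.07  0.08  0.77 -2.03] F [0.3 0.4 0. ] M [0.07 0.01 0.05] op 0.221
```

```bash
python3 -m handwheel '0.019 0 0 0 0 0 0.035;0.019 0 0 0 0 0 0.035'; python3 k.py|tail -1; python3 -m handwheel '0.019 0 0 0 0 0 0.035;0.019 0 0 0 0 0 0.035'; python3 k.py
```

```text
t: 17.73
tcp_pos: [0.4885, -0.0252, 0.1343]
tool_rot: [0.985, -0.171, 0.001, 0.001]
wrist_force: [-0.3, 0.6, 0.0]
opening: 0.221
t 17.83 pos [ 0.4885 -0.0252  0.1343] yaw -19.57 z [ 0.001 -0.001 -1.   ] q [ 0.07  0.31 -0.18  2.07  0.08  0.76 -2.06] F [-1.3  0.5  0. ] M [ 0.06  0.08 -0.02] op 0.223
t: 18.0
tcp_pos: [0.4885, -0.0252, 0.1343]
tool_rot: [0.982, -0.188, 0.001, 0.001]
wrist_force: [-0.5, 0.4, -0.5]
opening: 0.224
bartop 0.1526 66 rim above foot 6.6 edge 235.25 rect [486.1 -35.5] [30.7 58.5] 77.6
bartop 0.1527 69 rim above foot 6.7 edge 235.04 rect [485.3 -34.6] [29.9 58.3] 73.1
t 18.1 pos [ 0.4885 -0.0252  0.1342] yaw -21.57 z [ 0.001 -0.002 -1.   ] q [ 0.07  0.31 -0.17  2.07  0.08  0.76 -2.1 ] F [-0.5  0.  -1.4] M [0.1  0.06 0.05] op 0.222
```

```bash
python3 -m handwheel '0.019 0 0 0 0 0 0.035;0.019 0 0 0 0 0 0.035'; python3 k.py|tail -1; python3 -m handwheel '0.019 0 0 0 0 0 0.03;0.019 0 0 0 0 0 0.03'; python3 k.py e6
```

```text
t: 18.27
tcp_pos: [0.4884, -0.0252, 0.1343]
tool_rot: [0.979, -0.205, 0.001, 0.001]
wrist_force: [-1.2, 0.7, -1.6]
opening: 0.224
t 18.37 pos [ 0.4885 -0.0252  0.1343] yaw -23.57 z [ 0.001 -0.002 -1.   ] q [ 0.06  0.31 -0.16  2.08  0.07  0.76 -2.13] F [-0.4  0.9  0.1] M [0.05 0.1  0.04] op 0.221
t: 18.53
tcp_pos: [0.4884, -0.0251, 0.1343]
tool_rot: [0.976, -0.22, 0.001, 0.001]
wrist_force: [-0.2, 0.9, -0.3]
opening: 0.22
bartop 0.1534 67 rim above foot 7.4 edge 235.21 rect [486.1 -34.2] [31.4 58.3] 76.1
bartop 0.1535 67 rim above foot 7.5 edge 235.2 rect [486.4 -34.1] [32.3 58.6] 78.0
t 18.63 pos [ 0.4885 -0.0251  0.1343] yaw -25.29 z [ 0.001 -0.001 -1.   ] q [ 0.06  0.31 -0.16  2.08  0.07  0.76 -2.16] F [ 1.   0.8 -0.6] M [0.13 0.14 0.09] op 0.219
```

View pics/e6.png

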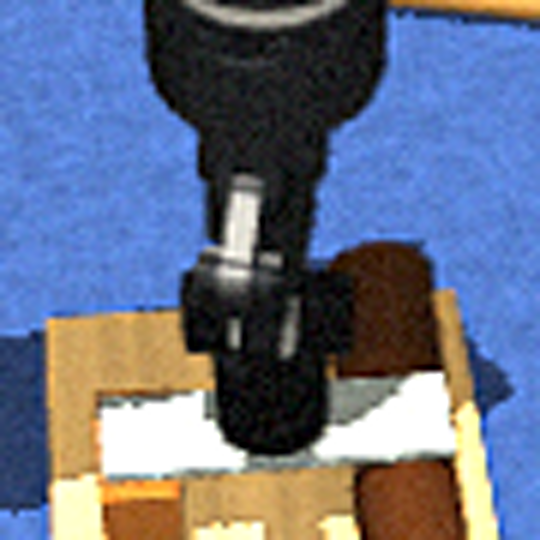

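Mz is rising (0.09). Total travel less play is about 91°, which is what's expected from wall to wall. One more small step to confirm the stop.

```bash
python3 -m handwheel '0.019 0 0 0 0 0 0.012;0.019 0 0 0 0 0 0.012'; python3 k.py; python3 k.py | tail -1
```

```text
t: 18.8
tcp_pos: [0.4884, -0.0251, 0.1343]
tool_rot: [0.974, -0.226, 0.001, 0.001]
wrist_force: [-0.2, 0.8, -0.2]
opening: 0.225
bartop 0.1529 70 rim above foot 6.9 edge 235.25 rect [486.5 -34.9] [33.3 58.6] 80.0
bartop 0.1527 64 rim above foot 6.7 edge 235.21 rect [486.7 -33.8] [33.1 58.8] 79.0
t 18.9 pos [ 0.4885 -0.0252  0.1343] yaw -26.06 z [ 0.001 -0.001 -1.   ] q [ 0.05  0.31 -0.15  2.08  0.07  0.76 -2.17] F [-0.5  0.4  0.6] M [0.17 0.17 0.17] op 0.219
t 19.0 pos [ 0.4884 -0.0252  0.1343] yaw -26.06 z [ 0.001 -0.001 -1.   ] q [ 0.05  0.31 -0.15  2.08  0.07  0.76 -2.17] F [ 0.4  0.9 -0. ] M [0.23 0.19 0.11] op 0.22
```

It's a stop: about 0.14 N·m after a further 0.7°. I'll ease back within the cage's play, open, lift clear and look.

```bash
python3 -m handwheel '0.019 0 0 0 0 0 -0.05;0.019 0 0 0 0 0 -0.1;0.019 0 0 0 0 0 -0.1;0.03 0 0 0 0 0 -0.1;0.045 0 0 0 0 0 -0.1;0.045 0 0 0 0 0 -0.1;0.045 0 0 0 0 0 -0.1'; python3 k.py; python3 -m handwheel '0.045 0 0 -0.01 0 0 0;0.045 0 0 -0.03 0 0 0;0.045 0 0 -0.06 0 0 0;0.045 0 0 -0.09 0 0 0;0.045 0 0 -0.12 0 0 0;0.045 0 0 -0.15 0 0 0;0.045 0 0 -0.15 0 0 0'; python3 k.py f1; python3 -c "
from h import *
p=imaging.get_image('side');C=cloud(p)
m=(np.linalg.norm(C[...,:2]-[.4903,-.0238],axis=-1)<.034)&(p['image'].max(-1)<70)&(C[...,2]>.148)
T=C[m]; w=T[:,:2]
print(len(T),np.median(T[:,2]),T[:,2].std(),cv2.minAreaRect((w*1000).astype(np.float32)))
A=np.c_[T[:,:2]-T[:,:2].mean(0),np.ones(len(T))]; print('plane',np.linalg.lstsq(A,T[:,2],rcond=None)[0])
m=(np.linalg.norm(C[...,:2]-[.4903,-.0238],axis=-1)<.034)&(C[...,2]>.1)&(C[...,2]<.147)
print('axis',*circ(C[m&(C[...,2]<.118)],.021))
print(np.histogram(C[...,2][m],np.arange(.1,.148,.003)))
"
```

```text
t: 19.58
tcp_pos: [0.4886, -0.0252, 0.1343]
tool_rot: [0.984, -0.177, 0.001, 0.001]
wrist_force: [-0.5, -0.4, 0.0]
opening: 0.528
bartop 0.1525 66 rim above foot 6.5 edge 234.97 rect [490.5 -25.6] [44.6 52.3] 33.6
bartop 0.152 65 rim above foot 6.0 edge 234.97 rect [489.5 -25. ] [43.2 54. ] 40.8
t 19.68 pos [ 0.4885 -0.0252  0.1343] yaw -20.38 z [ 0.001 -0.002 -1.   ] q [ 0.07  0.31 -0.17  2.07  0.08  0.76 -2.08] F [-0.7 -0.4  0.3] M [ 0.01  0.04 -0.  ] op 0.528
t: 20.27
tcp_pos: [0.4914, -0.0247, 0.2912]
tool_rot: [0.984, -0.177, 0.006, -0.0]
wrist_force: [0.4, -0.3, -0.4]
opening: 0.526
bartop 0.1526 148 rim above foot 6.6 edge 234.28 rect [490.5 -24.8] [15.7 58.4] 73.8
bartop 0.1526 145 rim above foot 6.6 edge 234.27 rect [490.6 -24.4] [16.8 58.4] 74.9
t 20.37 pos [ 0.489  -0.0249  0.2861] yaw -20.36 z [ 0.005 -0.001 -1.   ] q [ 0.09  0.12 -0.18  1.91  0.03  1.1  -2.03] F [ 0.2 -0.1 -0.3] M [-0.    0.02 -0.04] op 0.522
502 0.36899925430233027 0.12215896687583519 ((489.4107666015625, -31.72421646118164), (62.251953125, 52.266456604003906), 10.011674880981445)
plane [-1.14712043 -6.36396078  0.30479527]
axis [ 0.49101824 -0.0230148 ] 0.0007508045163433115
(array([18, 10, 17, 13, 20, 18, 16, 59, 47, 26, 25, 28, 22, 23, 34]), array([0.1  , 0.103, 0.106, 0.109, 0.112, 0.115, 0.118, 0.121, 0.124,
       0.127, 0.13 , 0.133, 0.136, 0.139, 0.142, 0.145]))
```

View pics/f1.png

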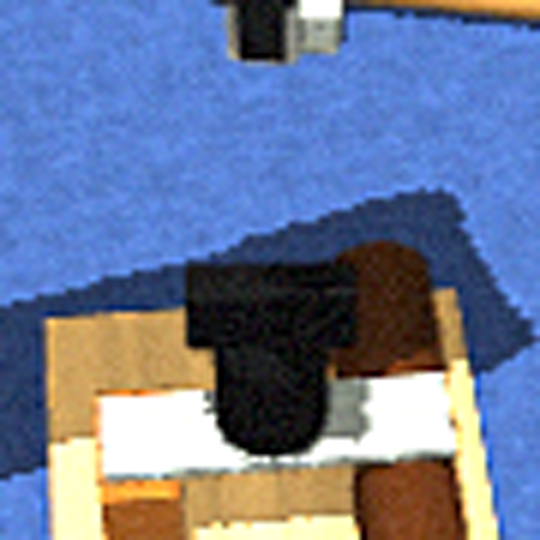

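The knob stands upright on the stud: bar at row ~305 and hub edge at (270,455) in the crop. Rim is at about 6.5 mm and the gripper is clear. A last look at the whole scene, then hand in.

Run:
```python
from h import *
p=imaging.get_image("side"); cv2.imwrite("pics/end.png",p["image"][:,:,::-1])
for l in("hammer","tack_jar","ripper"): print(l,[(round(d["conf"],2),d["at"]) for d in imaging.outline_of(p,l)][:1])
st()
```

```text
hammer [(0.96, [343.6, 160.7])]
tack_jar [(0.96, [243.5, 357.0])]
ripper [(0.76, [445.4, 248.9])]
t 20.62 pos [ 0.4875 -0.025   0.2831] yaw -20.35 z [-0.001 -0.001 -1.   ] q [ 0.09  0.13 -0.18  1.92  0.03  1.1  -2.03] F [ 0.3 -0.   0.2] M [ 0.03  0.   -0.05] op 0.527
```

View pics/end.png

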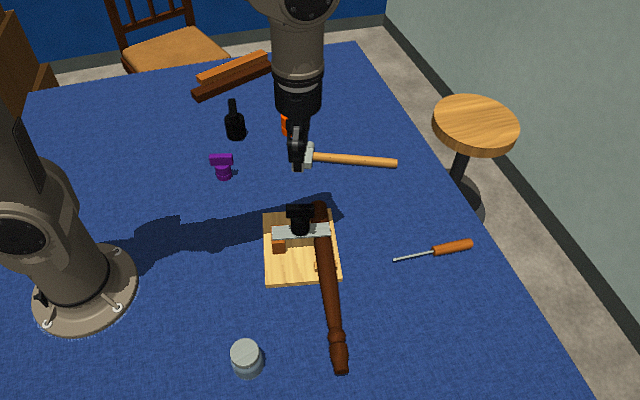

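The knob is on the stud at (300,219). Hammer (344,161), jar (244,357) and ripper (445,249) are where they lay, and the robot touches nothing.

```bash
python3 -c "
from plant import ctrl
print(ctrl.hand_in())"
```

```text
the job is handed in; nothing more can be done
None
```

The small black knob is on the stud and screwed home. I let go, moved the arm clear and handed the job in at about 20.6 s of the 72 s allowed.

- **No separate click:** when I set the knob down it sank straight into the entry slots, with the rim about 10 mm above the foot. I turned it anticlockwise and it met the slot walls right away, with the rim still at 10 mm. So that turn confirmed the slots but produced no click of its own.
- **Torque above the guide:** the wrist torque reached about 0.24 N·m at the anticlockwise stop and 0.11–0.17 N·m at the clockwise stop. The guide for a stop is 0.1 N·m. I backed off right after each. Wrist forces stayed within a few newtons on the stud.
- **Home:** clockwise it turned freely for about 90° by gripper angle, sinking until the torque rose. After I let go, the camera put the rim 6.6 mm above the foot (the depth reads about 0.3–0.5 mm high), inside the 6–7 mm home range. The knob stands upright and the gripper is clear.
- **Noise:** single depth readings near the end, with the fingers in view, varied between 6.6 and 8.2 mm. I relied on the clear view after release.
- **Bystanders:** the hammer, jar and ripper look unmoved in the last picture. Their detected centres shifted by at most 5 pixels, which I put down to detection noise.

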